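Find the stamped cold box and send it to the dispatch line

ROBOT

A 6-joint arm with a two-finger parallel gripper is mounted at the origin on the work surface. World frame = base frame: x ahead of the robot, y to its left, z up, the work surface at z = 0. Lengths are in mm, angles in rad, forces in N, time in s.
With the tool pointing down it reaches from about 275 to 725 mm from the base axis. Payload 5.6 kg.
Tool frame: the origin (TCP) lies midway between the tips of the shut fingers; the grasp point (between the pads) lies 19 mm behind it; z points along the fingers, y is the line along which they close (so a half turn about z gives the same grasp; the last joint's range is limited). The gripper opens to 85 mm and grips with 20 to 120 N. Pads are 22 mm wide; open, the fingers measure 114 mm over their backs; the gripper's body (76 mm by 85 mm) begins 54 mm behind the grasp point. The pads swing forward as they close: fully open they stand 13 mm farther back than shut.
Start: joints at [-1.001, 0.255, 0.108, 0, -1.424, -0.285], TCP at [154.551, -527.832, 211.183] pointing down, gripper open.
Joint ranges: [-2.95, 2.95], [-1.21, 1.97], [-1.09, 1.5], [-2.87, 1.71], [-2.94, -0.07], [-3.05, 3.05]. Speed limits (rad/s): [2.57, 2.57, 3.14, 3.14, 3.14, 3.14].

INTERFACE

Orientations are given as a unit quaternion [w, x, y, z].
In Python, from station import bot gives the robot as it stands.
- The arm moves only by the shell command python3 -m jog 'ROWS' [OPENING] [FORCE]. ROWS is JSON, a list of rows, each a list of 2 entries, a list of its own where there are three numbers: the shift along the tool's x, y, z in mm, then the turn about the tool's z in rad. A call has 1 to 5 rows; each row shifts and turns the commanded pose from where the row before left it, along the tool's axes as they then stand; what a row does not reach is not made up. A row lasts 1/10 s, in which the tool goes at most 50 mm and 8.59 degrees, less where a joint would pass 70% of its speed; a pose out of reach is approached as far as the arm can. A call is refused whole if a number of a shift passes 50 or a number of a turn 0.15, either way. A call with a gripper value outside its range is refused whole. OPENING is the opening, from 0 (shut) to 1 (fully open), set as the call begins (- or left out, the last holds). The fingers move at their own pace and stop on an object; FORCE is the grip in N (left out, the last holds). Time passes only in rows, so rows that do not move let the fingers close. It gives the time, the measured TCP pose, the force, the opening and the grip force at its end, in the units of the state.
- bot.observe(): the state, without advancing time (a new reading comes with each control period).
- bot.snapshot(name): name is "scene" or "top" or "wrist"; returns the picture (420x560x3 uint8, blue, green, red); there is no depth.
- bot.camera_params(name): a dict with "intrinsics" (3x3 intrinsics, pixels), "R" (3x3) and "t" (3): a world point X has camera coordinates R X + t; the wrist camera has in their place "hand_eye" (4x4, takes a point from camera to tool coordinates, whose origin is the TCP and whose axes are the flange's). Camera axes: x right, y down, z forward; pixel columns grow to the right and rows downward; lengths in mm; the calibration is good to about 2 mm. The wrist camera is an equidistant fisheye: a pixel r from the principal point sees the ray r / f radians off the axis. A picture is of the moment at which its call begins: read the wrist's pose just before it. camera_params takes no time and is no camera call.
- bot.hand_in(): hands the job in; it is judged then, once.
The state is a dict: "t": time; "joints": joint angles; "qvel": joint speeds; "joint_torque": joint torques, N m; "eef_pos": TCP position; "tcp_rot": TCP orientation; "contact_force": force on the tool from outside, world axes, zero at the start; "moment": the same for the moment, N m; "width": opening from 0.0 (shut) to 1.0 (fully open); "finger_force": force on a finger pad.
Only numpy, scipy, OpenCV 4.12 (cv2) and the standard library are available. Lean on these libraries where they do the work, as an engineer would, in place of code of your own. Each camera call takes 0.05 s, during which the arm holds its last target. There are 200 camera calls.

TASK

One of the two cold boxes bears a black release stamp on its underside. With the fingertips, gently tip each box over towards the robot until it lies on its robot-side wall and its underside faces away from the robot. When both have been tipped, push the stamped box, as it lies, away from the robot until its stamped face stands on the yellow tape and square to it. Never grip or lift a box, leave the other one lying where it was tipped, and do not disturb anything else on the bench.

Things in the scene. Friction and masses are not known exactly. Their poses are not given: they have to be found in the camera images.
- box_a: one of two identical closed cold boxes for sealed vials: blue foot, white walls, grey lid; 115 mm deep (own x, away from the robot at the start, yaw up to 0.15 rad), 125 mm wide (own y), 100 mm high, 0.45 to 0.75 kg, bottom-heavy (centre of mass 24 mm up: on its near lower edge it balances at about 66 degrees). Friction on the bench: rubber feet (3 mm) about 1.1, walls 0.6. Origin: centre of the underside at sole level; own z up
- box_b: the other of two identical closed cold boxes for sealed vials: blue foot, white walls, grey lid; 115 mm deep (own x, away from the robot at the start, yaw up to 0.15 rad), 125 mm wide (own y), 100 mm high, 0.45 to 0.75 kg, bottom-heavy (centre of mass 24 mm up: on its near lower edge it balances at about 66 degrees). Friction on the bench: rubber feet (3 mm) about 1.1, walls 0.6. Origin: centre of the underside at sole level; own z up
- box_a_far_edge (a point): middle of box_a's lower edge on the side away from the robot, at sole level (57.5 mm along its own +x from the origin); it is 115 mm above the bench when the box lies tipped towards the robot
- box_b_far_edge (a point): the same point of box_b
- box_a_lid (a point): centre of the outside of box_a's lid, 100 mm above the underside; it faces the robot when the box lies tipped
- box_b_lid (a point): the same point of box_b
- stamp (a point): centre of the stamp on the underside of the stamped box: a black ring 72 mm across with a bar through it, 94 mm long, on the white sole plate; the other box's sole plate is plain white. The stamped box may stand at the left or at the right
- dispatch_line: straight yellow tape on the bench top, 40 mm wide (own x, away from the robot), 760 mm long (own y, to the robot's left), flat; origin at its middle, yaw up to 0.1 rad either way
- media_bottle: bystander between the boxes: amber bottle 52 mm across, 95 mm tall; origin under its centre
- dish_stack: bystander between the boxes, nearer the robot: stack of dishes 61 mm across, 60 mm tall; origin under its centre
- tube_rack: bystander at the right: white tube rack 60 x 120 mm, 84 mm tall with its tubes; origin under its centre
- injector_1: bystander at the left: blue disc 104 mm across with a silver knob, 66 mm tall; origin under its centre
- injector_2: bystander at the left, farther away: the same kind of disc
- oil_jar: bystander at the right, near the robot: jar 48 mm across, 55 mm tall; origin under its centre
- timer: bystander at the right, beyond the tube rack: flat white timer 55 x 70 mm, 20 mm thick; origin under its centre
Things that resemble listed ones, but are neither listed nor needed, are in the scene too. Leave any orange look-alike of the box_b alone.

How it is judged (in metres and radians):
On the way, in this order (a step that is already met when the one before it is completed fails the run):
1. one box, whichever comes first, lies tipped over towards the robot (((angle between box_a's own z axis and vertical between 1.4 and 1.75 rad and height (world z) of box_a_far_edge above 0.1 m) or (angle between box_b's own z axis and vertical between 1.4 and 1.75 rad and height (world z) of box_b_far_edge above 0.1 m))), for 0.3 s.
2. both boxes lie tipped over towards the robot, and the stamped one is still at least 40 mm short of the tape's centre line (angle between box_a's own z axis and vertical between 1.4 and 1.75 rad and height (world z) of each of box_a_far_edge, box_b_far_edge above 0.1 m and angle between box_b's own z axis and vertical between 1.4 and 1.75 rad and x of stamp in the frame of dispatch_line below -0.04 m), for 0.3 s.
At the end, for the whole second after the job is handed in: both boxes lie at rest on their robot-side walls (tilt 1.4 to 1.75 rad); the stamp (on box_a) is within 20 mm of the tape's centre line, facing away from the robot, square to the tape within 0.2 rad; box_b's origin is within 130 mm of its start (tipping alone moves it about 80 mm) (x of stamp in the frame of dispatch_line between -0.02 and 0.02 m and y of stamp in the frame of dispatch_line between -0.36 and 0.36 m and x of box_a_lid in the frame of dispatch_line below -0.05 m and angle between the z axis of box_a and the x axis of dispatch_line, either way round below 0.2 rad and distance of box_b from where it was at the start of the episode below 0.13 m and angle between box_a's own z axis and vertical between 1.4 and 1.75 rad and height (world z) of each of box_a_far_edge, box_b_far_edge above 0.1 m and angle between box_b's own z axis and vertical between 1.4 and 1.75 rad and linear speed of each of box_a, box_b below 0.01 m/s); the robot touches nothing.
It fails at once if a box is lifted off the bench (height (world z) of any of box_a_far_edge, box_b_far_edge above 0.145 m or height (world z) of any of box_a, box_b above 0.085 m or (angle between box_a's own z axis and vertical below 0.25 rad and height (world z) of box_a above 0.03 m) or (angle between box_b's own z axis and vertical below 0.25 rad and height (world z) of box_b above 0.03 m)).
It fails at once if a box is flung over (turns faster than 12 rad/s; one that merely falls the last part onto its wall reaches about 5) (angular speed of any of box_a, box_b above 12 rad/s).
It fails at once if another thing on the bench is moved by more than 25 mm (distance of any of media_bottle, dish_stack, tube_rack, injector_1, injector_2, oil_jar, timer from where it was at the start of the episode above 0.025 m).
It also fails if it takes over 72 s, if anything falls off the work surface, if the arm or the gripper's body presses on something with over 40 N, if the wrist force passes 120 N, or if a joint passes its speed limit or range.

## Working session

There is one attempt and no reset: what is moved stays moved. The work goes in short steps, Python scripts to look and compute and a shell command to move; the robot and the scene stay as the last step left them, time stands still between calls to the robot, and variables do not carry over. Pictures are saved under pics/ and viewed, at most 10 in all, crops included, and the job is handed in when it is done.

```bash
mkdir -p pics; ls; python3 - <<'E'
from station import bot
import cv2,json
s=bot.observe(); print({k:s[k] for k in('t','eef_pos','tcp_rot','width','contact_force')})
for n in('scene','top'):
    cv2.imwrite(f'pics/{n}0.png',cv2.resize(bot.snapshot(n),(800,600),interpolation=cv2.INTER_CUBIC)); p=bot.camera_params(n); print(n,{k:p[k].tolist() if hasattr(p[k],'tolist') else p[k] for k in p})
E
```

```text
pics
{'t': 0.0, 'eef_pos': array([ 154.42271511, -527.28852737,  210.27776645]), 'tcp_rot': array([-1.61655654e-04, -1.41870828e-01,  9.89884695e-01,  9.66134010e-04]), 'width': 0.9978520205613196, 'contact_force': array([-0.36462737,  0.03877414, -0.94087758])}
scene {'intrinsics': [[385.49028178780185, 0.0, 278.520662907001], [0.0, 385.49028178780185, 208.67050581608189], [0.0, 0.0, 1.0]], 'R': [[0.8091713312664754, 0.5875716327804857, 0.0011545597056330096], [0.4880053956768539, -0.6709572004626922, -0.5582715906595497], [-0.327249889910932, 0.4523007975882206, -0.8296574582647601]], 't': [-446.7830490307777, -266.97621530182585, 1603.4977298500298]}
top {'intrinsics': [[432.83076389629804, 0.0, 278.5295157542365], [0.0, 432.83076389629804, 200.82860627318428], [0.0, 0.0, 1.0]], 'R': [[-0.06601213716651307, -0.9978151814290814, -0.0026947089562274233], [-0.9714794773741748, 0.06488579153226795, -0.22807336341193218], [0.22774991281559182, -0.012437755701105118, -0.9736402207415272]], 't': [-32.457953142052794, 609.4992701805031, 1340.282875802994]}
```

View pics/top0.png

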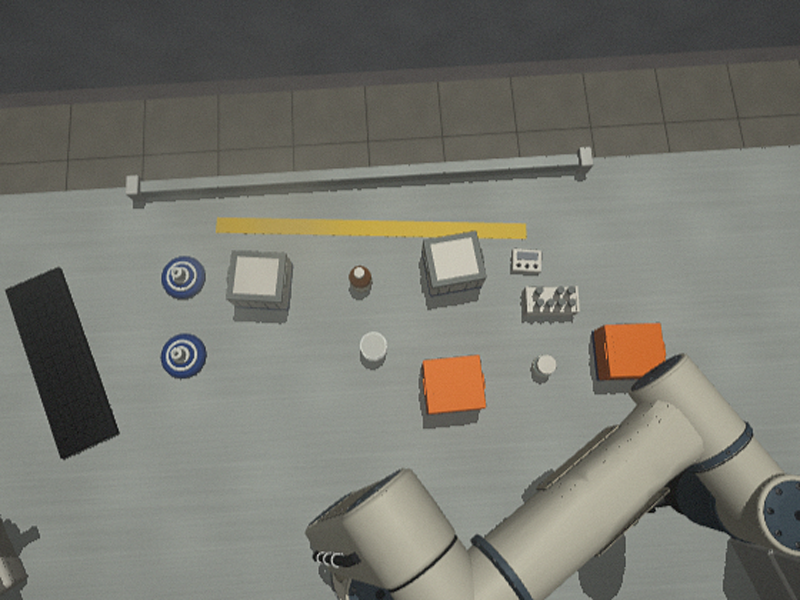

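View pics/scene0.png

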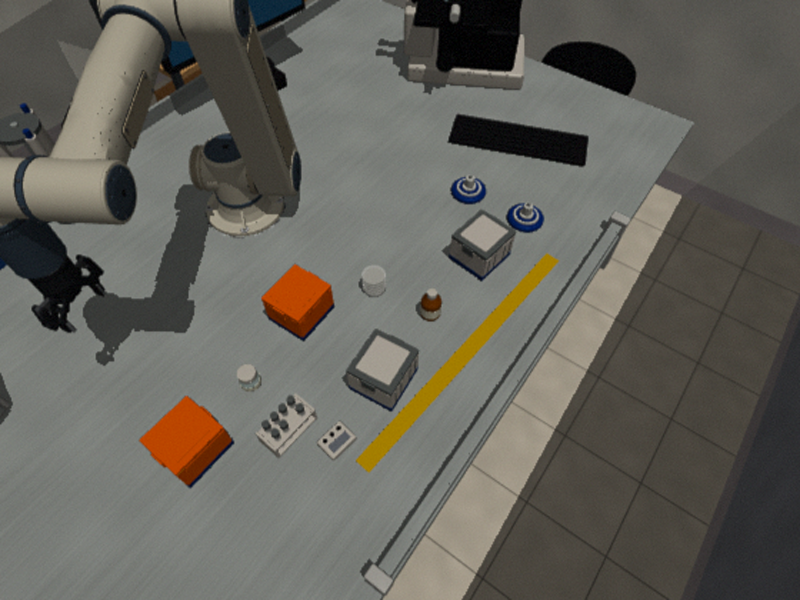

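Both boxes stand upright (left about (260,278), right about (454,262)), with the tape beyond them and an orange look-alike in front of the right one. I'll enlarge the image to read the corners.

```bash
python3 - <<'E'
import cv2
a=cv2.imread('pics/top0.png')
cv2.imwrite('pics/crop0.png',cv2.resize(a[210:430,140:340+290-30][:, :460],None,fx=800/460,fy=800/460,interpolation=cv2.INTER_CUBIC))
E
```

```text
(no output)
```

View pics/crop0.png

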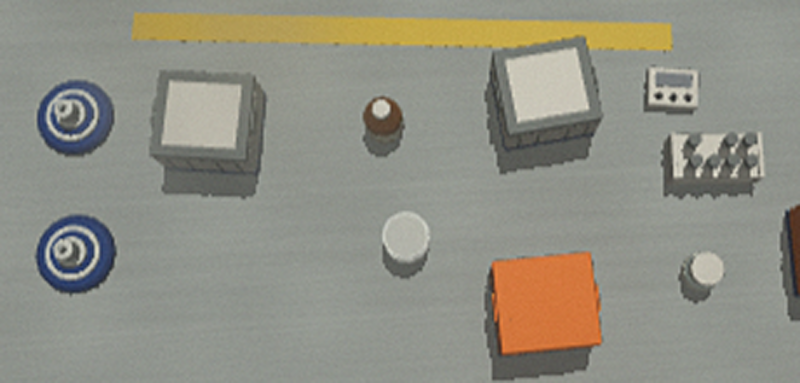

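```bash
cat > h.py <<'E'
from station import bot
import numpy as np, cv2
def world(n,uv,z):
    p=bot.camera_params(n);K,R,t=[np.array(p[k],float) for k in('intrinsics','R','t')]
    uv=np.atleast_2d(np.array(uv,float)); d=(np.linalg.inv(K)@np.c_[uv,np.ones(len(uv))].T).T@R; c=-R.T@t
    return c+d*((z-c[2])/d[:,2])[:,None]
E
python3 - <<'E'
from h import *
def px(c): return (np.array(c)/ (800/460)+[140,210])*.7
def show(n,c,z): 
    w=world('top',px(c),z)[:,:2]; m=w.mean(0); print(n,m.round(),w.round().tolist())
    if len(w)==4: 
        f=w[:2].mean(0)-w[2:].mean(0); print('  yaw',np.arctan2(f[1],f[0]).round(3),'depth',np.linalg.norm(f).round(),'wid',np.linalg.norm((w[0]+w[3]-w[1]-w[2])/2).round())
show('L',[(160,71),(256,74),(250,159),(151,156)],100)
show('R',[(490,52),(585,38),(600,119),(504,133)],100)
show('orange',[(492,260),(590,253),(600,345),(501,354)],100)
show('tape',[(133,13),(671,25),(671,50),(133,40)],0)
show('dish',[(406,238)],60); show('bottle',[(381,108)],95); show('inj2,1',[(75,113),(76,250)],25)
show('rack',[(717,150)],60); show('timer',[(672,90)],20); show('oil',[(706,268)],55)
E
```

```text
L [645. 240.] [[708.0, 297.0], [695.0, 172.0], [583.0, 183.0], [595.0, 309.0]]
  yaw -0.1 depth 113.0 wid 126.0
R [ 655. -201.] [[705.0, -134.0], [716.0, -259.0], [606.0, -268.0], [595.0, -144.0]]
  yaw 0.085 depth 110.0 wid 126.0
orange [ 377. -178.] [[434.0, -116.0], [434.0, -239.0], [321.0, -240.0], [318.0, -118.0]]
  yaw 0.016 depth 114.0 wid 122.0
tape [774. -17.] [[828.0, 361.0], [759.0, -397.0], [722.0, -393.0], [787.0, 361.0]]
  yaw -0.054 depth 39.0 wid 759.0
dish [474.  -9.] [[474.0, -9.0]]
bottle [640.  13.] [[640.0, 13.0]]
inj2,1 [586. 431.] [[679.0, 433.0], [492.0, 429.0]]
rack [ 563. -424.] [[563.0, -424.0]]
timer [ 659. -384.] [[659.0, -384.0]]
oil [ 410. -392.] [[410.0, -392.0]]
```

```bash
cat >> h.py <<'E'
def to(x,y,z,yaw,s=None):
    "shift along tool axes to target; yaw = heading of -tool x"
    from scipy.spatial.transform import Rotation as Ro
    s=s or bot.observe(); q=s['tcp_rot']; M=Ro.from_quat([q[1],q[2],q[3],q[0]]).as_matrix()
    cur=np.arctan2(-M[1,0],-M[0,0]); 
    d=np.array([x,y,z])-s['eef_pos']
    print('t',s['t'],'pos',s['eef_pos'].round(1),'yaw',cur.round(3),'tilt',np.arccos(-M[2,2]).round(3),'F',np.round(s['contact_force'],1),'| shift',(M.T@d).round(1),'turn',round(float(cur-yaw),3))
E
python3 -m jog '[[[0,0,0],0.1],[[0,0,0],0.1],[[0,0,0],0]]'; python3 -c "
from h import *
to(740,-205,190,.087)"
```

```text
t: 0.4
eef_pos: [154.5, -527.6, 210.7]
tcp_rot: [-0.0, -0.042, 0.999, 0.001]
contact_force: [-0.9, 0.2, -0.1]
width: 0.996
finger_force: 0.0
t 0.4 pos [ 154.5 -527.6  210.7] yaw 0.084 tilt 0.001 F [-0.9  0.2 -0.1] | shift [-610.5  272.3   20.8] turn -0.003
```

```bash
for i in 1 2; do python3 -m jog '[[[-44,20,0],0],[[-44,20,0],0],[[-44,20,0],0],[[-44,20,0],0],[[-44,20,0],0]]' | grep -E "eef|^t:"; done; python3 -m jog '[[[-40,18,0],0],[[-40,18,0],0],[[-40,18,0],0],[[-40,18,0],0],[[0,0,0],0]]' | grep eef; python3 -c "
from h import *
to(740,-205,190,.087)"
```

```text
t: 0.9
eef_pos: [366.7, -408.2, 211.1]
t: 1.4
eef_pos: [577.5, -289.9, 211.0]
eef_pos: [732.6, -201.6, 204.7]
t 1.9 pos [ 732.6 -201.6  204.7] yaw 0.092 tilt 0.007 F [-0.4  0.5 -1.3] | shift [-7.2 -4.1 14.6] turn 0.005
```

```bash
python3 -m jog '[[[0,0,25],0],[[0,0,25],0],[[-8,-4,15],0],[[0,0,0],0]]' | grep -E "eef|^t:|force"; python3 -c "
from h import *
to(735,-205,83,.087)
cv2.imwrite('pics/w1.png',bot.snapshot('wrist'))"
```

```text
t: 2.3
eef_pos: [736.8, -209.4, 142.4]
contact_force: [-0.5, 0.0, -1.0]
finger_force: 0.0
t 2.3 pos [ 736.8 -209.4  142.4] yaw 0.086 tilt 0.006 F [-0.5  0.  -1. ] | shift [ 1.1  4.4 59.4] turn -0.001
```

View pics/w1.png

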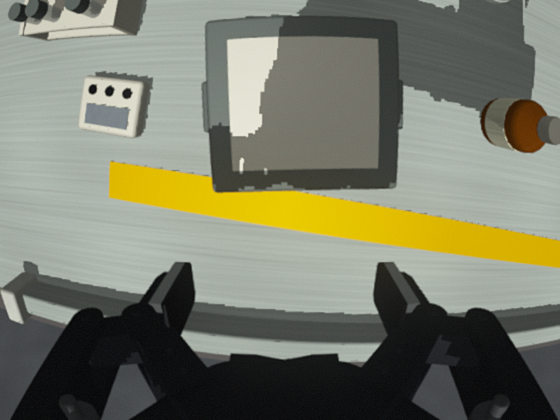

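The wrist view shows the fingers clear behind the box, with the box centre a few mm to the image's right. I'll descend, shift slightly +y, and approach contact.

```bash
python3 -m jog '[[[0,2,24],0],[[0,2,24],0],[[0,2,24],0],[[5,0,0],0],[[0,0,0],0]]' | grep -E "eef|^t:|force";python3 -m jog '[[[4,0,0],0],[[4,0,0],0],[[4,0,0],0],[[4,0,0],0],[[0,0,0],0]]' | grep -E "eef|^t:|force"
```

```text
t: 2.85
eef_pos: [732.4, -204.4, 76.3]
contact_force: [0.3, 0.1, 1.2]
finger_force: 0.0
t: 3.35
eef_pos: [715.8, -205.2, 74.8]
contact_force: [0.3, -0.5, -0.7]
finger_force: 0.0
```

```bash
for i in 1 2 3; do python3 -m jog '[[[3,0,2],0],[[0,0,0],0]]' | grep -E "eef|force"; done
```

```text
eef_pos: [712.8, -205.3, 71.8]
contact_force: [0.6, -0.7, -0.3]
finger_force: 0.0
eef_pos: [709.8, -205.6, 69.7]
contact_force: [-0.5, -0.8, 0.5]
finger_force: 0.0
eef_pos: [706.9, -205.9, 67.9]
contact_force: [0.3, 0.0, 0.2]
finger_force: 0.0
```

```bash
for i in 1 2 3; do python3 -m jog '[[[3,0,0],0],[[0,0,0],0]]' | grep -E "eef|force"; done; python3 -c "
from h import *
cv2.imwrite('pics/w2.png',bot.snapshot('wrist'))"
```

```text
eef_pos: [704.0, -206.2, 68.4]
contact_force: [0.5, -0.6, 0.7]
finger_force: 0.0
eef_pos: [701.1, -206.4, 68.3]
contact_force: [0.1, -0.0, -0.2]
finger_force: 0.0
eef_pos: [698.0, -206.7, 68.3]
contact_force: [-1.2, -0.1, -0.3]
finger_force: 0.0
```

View pics/w2.png

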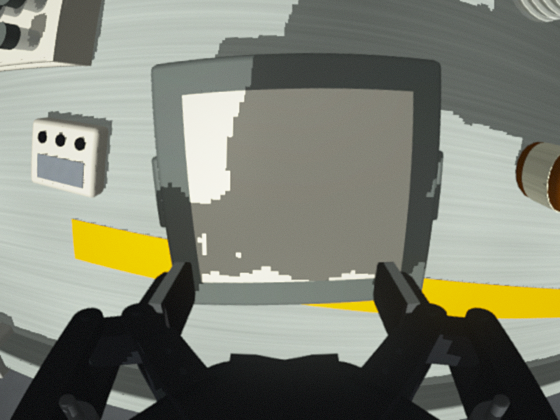

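```bash
python3 -c "
from h import *
p=bot.camera_params('wrist'); K=np.array(p['intrinsics']); H=np.array(p['hand_eye']); print(H.round(2).tolist(),K[0,0],K[:2,2])
s=bot.observe(); to(0,0,0,0,s)
def proj(P):
    P=np.atleast_2d(P); c=(np.linalg.inv(H)@np.c_[P,np.ones(len(P))].T).T[:,:3]; r=np.hypot(c[:,0],c[:,1]); th=np.arctan2(r,c[:,2]); return (K[:2,2]+(c[:,:2]/r[:,None])*(K[0,0]*th)[:,None]).round()
print(proj([[0,0,0],[11,42,-13],[-11,42,-13],[11,-42,-13],[-11,-42,-13],[11,42,-40],[-11,42,-40]]).tolist())
# far edge of lid pixel rows ->
from scipy.spatial.transform import Rotation as Ro
q=s['tcp_rot'];M=Ro.from_quat([q[1],q[2],q[3],q[0]]).as_matrix()
for uv in [(170,303),(430,295),(152,65),(440,62)]:
    d=(np.array(uv)-K[:2,2]);r=np.hypot(*d);th=r/K[0,0];ray=np.r_[d/r*np.sin(th),np.cos(th)]
    o=s['eef_pos']+M@H[:3,3]; v=M@H[:3,:3]@ray; print((o+v*(100-o[2])/v[2]).round(1))
"
```

```text
[[-0.0, -0.95, -0.3, 76.7], [1.0, -0.0, -0.0, 0.01], [0.0, -0.3, 0.95, -161.62], [0.0, 0.0, 0.0, 1.0]] 325.19226210127806 [283.78612866 205.89294286]
t 4.6 pos [ 698.2 -206.7   68.3] yaw 0.085 tilt 0.0 F [-0.4  0.7  1. ] | shift [678.2 265.   68.3] turn 0.085
[[284.0, 251.0], [366.0, 242.0], [362.0, 279.0], [201.0, 242.0], [206.0, 279.0], [380.0, 266.0], [374.0, 308.0]]
[ 717.9 -262.3  100. ]
[ 703.4 -131.4  100. ]
[ 606.2 -269.   100. ]
[ 593.3 -149.4  100. ]
```

```bash
python3 -m jog '[[[-17,0,0],0],[[-17,2,0],0],[[0,0,20],0],[[0,0,0],0]]' | grep -E "eef|^t:|force"; for i in 1 2 3 4; do python3 -m jog '[[[4,0,0],0],[[0,0,0],0]]' | grep -E "eef|contact_f"; done
```

```text
t: 5.0
eef_pos: [730.5, -200.9, 44.6]
contact_force: [-0.7, 0.1, -1.4]
finger_force: 0.0
eef_pos: [727.9, -202.5, 49.6]
contact_force: [-0.3, 0.5, 0.3]
eef_pos: [725.3, -202.9, 50.1]
contact_force: [3.8, -0.5, 0.6]
eef_pos: [721.8, -203.5, 50.2]
contact_force: [6.3, -2.1, 0.9]
eef_pos: [718.5, -203.8, 50.7]
contact_force: [6.3, -2.4, 2.2]
```

```bash
python3 -m jog '[[[7,0,-10],0],[[8,0,-9],0],[[0,0,0],0]]' | grep -E "eef|contact_f"; python3 -m jog '[[[9,0,-8],0],[[10,0,-7],0],[[0,0,0],0]]' | grep -E "eef|contact_f"; python3 -c "
from h import *
a=bot.snapshot('scene'); cv2.imwrite('pics/s1.png',cv2.resize(a[140:320,170:410],(800,600)))"
```

```text
eef_pos: [701.5, -204.7, 69.4]
contact_force: [5.3, -0.6, 1.0]
eef_pos: [682.8, -206.3, 84.1]
contact_force: [4.7, -1.4, 3.7]
```

View pics/s1.png

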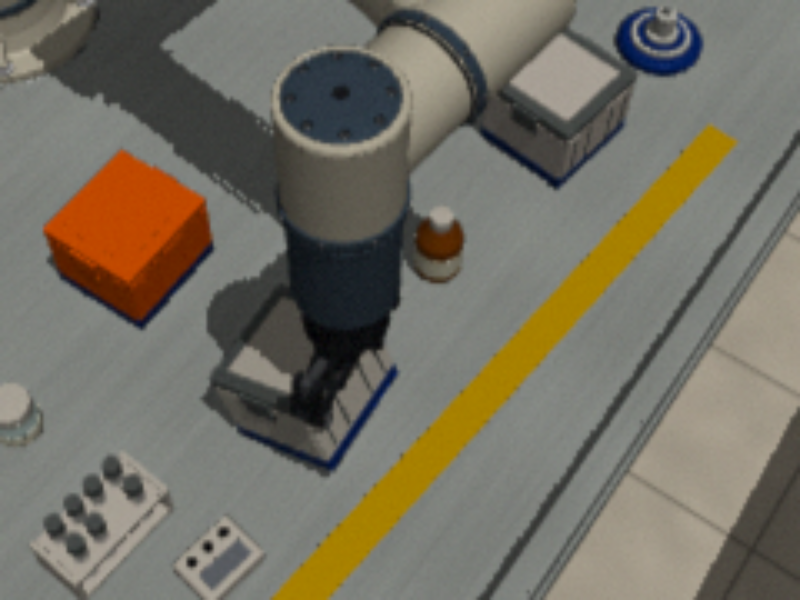

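The box is tilting, with the fingertips on its far face. Continuing along the arc.

```bash
python3 -m jog '[[[10,0,-6],0],[[11,0,-5],0],[[11,0,-4],0],[[0,0,0],0]]' | grep -E "eef|contact_f"; python3 -m jog '[[[12,0,-3],0],[[12,0,-2],0],[[12,0,-1],0],[[0,0,0],0]]' | grep -E "eef|contact_f";  python3 -m jog '[[[12,0,0],0],[[12,0,0],0],[[0,0,0],0]]' | grep -E "eef|contact_f"
```

```text
eef_pos: [651.1, -209.2, 99.2]
contact_force: [4.2, -0.5, 7.4]
eef_pos: [615.0, -212.4, 105.8]
contact_force: [1.7, 1.2, 11.7]
eef_pos: [589.8, -214.3, 104.7]
contact_force: [-0.8, -0.2, 12.6]
```

```bash
python3 -c "
from h import *
a=bot.snapshot('scene')[140:320,170:410]; b=bot.snapshot('top')[130:280,250:450]
cv2.imwrite('pics/s2.png',np.hstack([cv2.resize(a,(400,300)),cv2.resize(b,(400,300))]))"
```

```text
(no output)
```

View pics/s2.png

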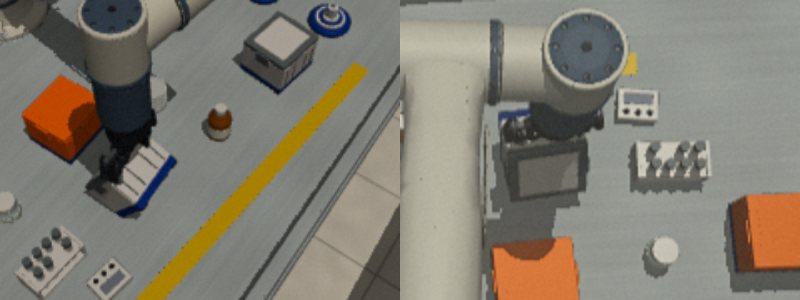

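```bash
python3 -m jog '[[[8,0,-5],0],[[8,0,-1],0],[[0,0,0],0]]' | grep -E "eef|contact_f"; python3 -m jog '[[[10,0,0],0],[[0,0,0],0]]' | grep -E "eef|contact_f"; python3 -m jog '[[[10,0,0],0],[[0,0,0],0]]' | grep -E "eef|contact_f";
```

```text
eef_pos: [572.8, -214.9, 108.4]
contact_force: [2.2, -0.1, 0.3]
eef_pos: [563.1, -216.0, 108.6]
contact_force: [-0.1, 0.5, -0.1]
eef_pos: [553.5, -216.9, 109.2]
contact_force: [-0.0, 0.0, 0.2]
```

```bash
python3 -m jog '[[[0,0,-30],0],[[0,0,-40],0],[[0,0,-20],0]]' | grep -E "^t:|eef"; python3 -c "
from h import *
a=bot.snapshot('scene')[140:320,170:410]; b=bot.snapshot('top')[130:280,250:450]
cv2.imwrite('pics/s3.png',np.hstack([cv2.resize(a,(400,300)),cv2.resize(b,(400,300))]))"
```

```text
t: 8.65
eef_pos: [555.6, -217.5, 202.9]
```

View pics/s3.png

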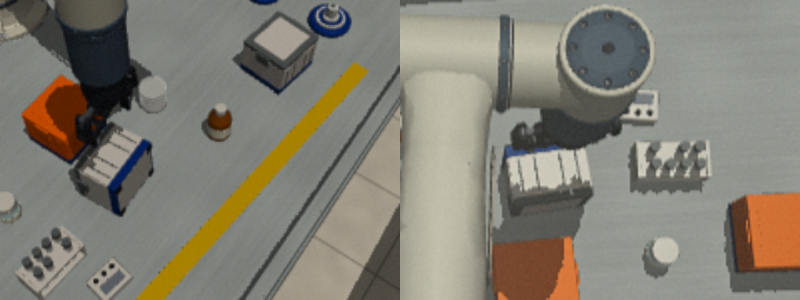

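```bash
python3 -m jog '[[[0,0,0],0.1],[[0,0,0],0.09],[[0,0,0],0]]' | grep -E "eef"; python3 -c "
from h import *
to(728,231,200,-.1)"
```

```text
eef_pos: [554.2, -216.6, 198.3]
t 9.05 pos [ 554.2 -216.6  198.3] yaw -0.106 tilt 0.002 F [-0.2 -0.1 -0.1] | shift [-125.4  463.5   -1.8] turn -0.006
```

```bash
for i in 1 2; do python3 -m jog '[[[-11,42,0],0],[[-11,42,0],0],[[-11,42,0],0],[[-11,42,0],0],[[-11,42,0],0]]' | grep -E "eef"; done; python3 -m jog '[[[-11,42,0],0],[[0,0,0],0]]' | grep -E "eef"; python3 -c "
from h import *
to(728,231,120,-.1)"
```

```text
eef_pos: [631.5, -12.1, 198.6]
eef_pos: [708.3, 191.0, 198.5]
eef_pos: [723.2, 235.5, 193.8]
t 10.25 pos [723.2 235.5 193.8] yaw -0.098 tilt 0.006 F [-1.2 -0.2 -1.6] | shift [-5.7 -3.9 73.8] turn 0.002
```

```bash
python3 -m jog '[[[0,0,25],0],[[-3,-2,25],0],[[-3,-2,25],0],[[0,0,0],0]]' | grep -E "eef"; python3 -c "
from h import *
to(728,231,48,-.1)"
```

```text
eef_pos: [726.6, 224.2, 118.6]
t 10.65 pos [726.6 224.2 118.6] yaw -0.104 tilt 0.01 F [-0.9  0.1 -0.9] | shift [-1.3  7.2 70.5] turn -0.004
```

```bash
python3 -m jog '[[[-2,4,24],0],[[0,3,24],0],[[0,0,21],0],[[0,0,0],0]]' | grep -E "eef|contact_f";  for i in 1 2 3 4 5; do python3 -m jog '[[[3,0,0],0],[[0,0,0],0]]' | grep -E "eef|contact_f"; done
```

```text
eef_pos: [730.0, 231.6, 52.2]
contact_force: [0.6, 0.2, 0.1]
eef_pos: [729.7, 232.8, 57.9]
contact_force: [0.3, 0.2, 0.3]
eef_pos: [726.0, 233.0, 56.7]
contact_force: [0.2, -0.4, 0.7]
eef_pos: [722.6, 233.1, 55.6]
contact_force: [0.7, 0.0, -0.3]
eef_pos: [719.5, 233.4, 55.2]
contact_force: [0.6, -0.8, 0.3]
eef_pos: [716.6, 233.8, 55.3]
contact_force: [0.6, 0.6, -0.1]
```

```bash
python3 -m jog '[[[0,0,5],0],[[0,0,0],0]]' | grep -E "eef|contact_f";  for i in 1 2 3; do python3 -m jog '[[[3,0,0],0],[[0,0,0],0]]' | grep -E "eef|contact_f"; done
```

```text
eef_pos: [716.3, 233.5, 49.1]
contact_force: [-0.4, -0.5, 0.5]
eef_pos: [714.1, 233.9, 50.4]
contact_force: [1.9, -0.5, -1.2]
eef_pos: [711.7, 234.6, 51.2]
contact_force: [4.4, 1.4, 1.6]
eef_pos: [708.6, 235.0, 51.2]
contact_force: [4.5, 1.5, 1.2]
```

```bash
python3 -m jog '[[[8,0,-10],0],[[8,0,-9],0],[[9,0,-9],0],[[0,0,0],0]]' | grep -E "eef|contact_f"; python3 -m jog '[[[10,0,-8],0],[[10,0,-7],0],[[0,0,0],0]]' | grep -E "eef|contact_f"; python3 -m jog '[[[11,0,-6],0],[[11,0,-5],0],[[0,0,0],0]]' | grep -E "eef|contact_f"
```

```text
eef_pos: [682.4, 237.6, 80.2]
contact_force: [2.4, -0.8, 0.6]
eef_pos: [662.4, 239.7, 94.5]
contact_force: [1.7, -0.4, 1.0]
eef_pos: [640.2, 241.9, 105.0]
contact_force: [0.8, 0.2, 0.8]
```

```bash
python3 -m jog '[[[12,0,-4],0],[[12,0,-3],0],[[0,0,0],0]]' | grep -E "eef|contact_f"; python3 -m jog '[[[12,0,-2],0],[[12,0,-1],0],[[0,0,0],0]]' | grep -E "eef|contact_f"; python3 -m jog '[[[12,0,0],0],[[0,0,0],0]]' | grep -E "eef|contact_f";python3 -m jog '[[[12,0,1],0],[[0,0,0],0]]' | grep -E "eef|contact_f"
```

```text
eef_pos: [616.1, 244.3, 111.5]
contact_force: [1.4, 0.4, -0.2]
eef_pos: [592.5, 246.6, 114.0]
contact_force: [0.4, -0.0, 0.3]
eef_pos: [581.1, 247.8, 113.9]
contact_force: [0.5, 1.0, 0.5]
eef_pos: [569.3, 249.0, 112.8]
contact_force: [-0.9, 0.0, -0.1]
```

```bash
python3 -m jog '[[[12,0,1],0],[[10,0,2],0],[[0,0,0],0],[[0,0,0],0]]' | grep -E "eef|contact_f"; python3 -m jog '[[[0,0,-40],0],[[-20,0,-40],0],[[-30,-20,0],0],[[0,-40,0],0],[[0,-40,0],0]]' | grep -E "^t:|eef|contact_f"; python3 -c "
from h import *
a=bot.snapshot('scene'); b=bot.snapshot('top')
cv2.imwrite('pics/a.png',a);cv2.imwrite('pics/b.png',b)
cv2.imwrite('pics/s4.png',np.hstack([cv2.resize(a[130:310,190:400],(350,300),interpolation=cv2.INTER_CUBIC),cv2.resize(b[140:290,140:365],(450,300),interpolation=cv2.INTER_CUBIC)]))"
```

```text
eef_pos: [548.0, 251.4, 110.1]
contact_force: [0.6, 0.2, 0.2]
t: 15.75
eef_pos: [587.8, 145.7, 189.3]
contact_force: [0.8, -0.3, -0.6]
```

```bash
python3 -m jog '[[[40,-20,-10],0],[[40,-20,-10],0],[[40,-10,0],0],[[30,-10,0],0],[[0,0,0],0]]' | grep -E "^t:|eef|contact_f"; python3 -c "
from h import *
a=bot.snapshot('scene'); b=bot.snapshot('top')
cv2.imwrite('pics/a.png',a);cv2.imwrite('pics/b.png',b)
r=lambda im,k: cv2.resize(im,None,fx=k,fy=k,interpolation=cv2.INTER_CUBIC)
cv2.imwrite('pics/s4.png',np.vstack([np.hstack([r(a[215:275,200:280],5),r(a[150:210,290:370],5)]),r(b[165:240,150:350],4)]))"
```

```text
t: 16.35
eef_pos: [429.2, 102.2, 211.4]
contact_force: [0.9, 0.8, 0.2]
```

View pics/s4.png

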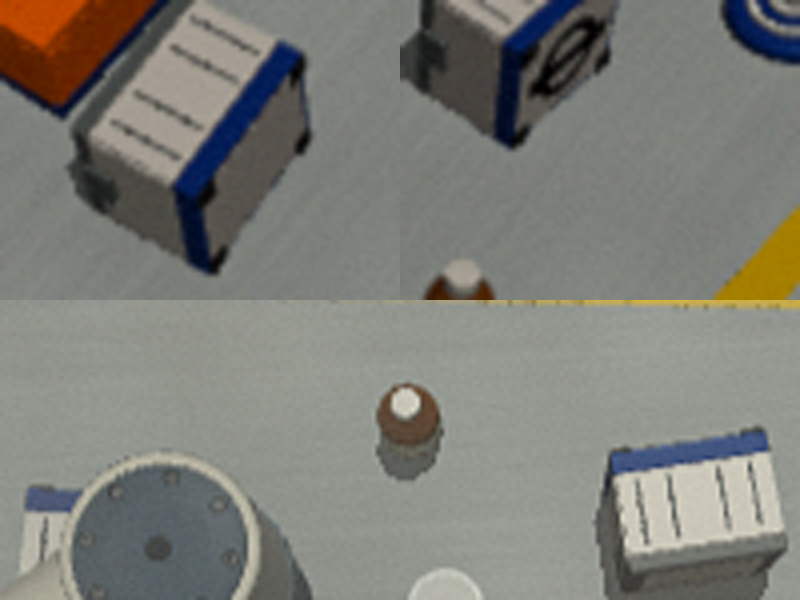

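```bash
python3 -c "
from h import *
print('R sole top',world('top',[(303,203),(341.2,198)],115).round().tolist())
print('R sole bot',world('scene',[(200+212/5,215+272/5),(200+305/5,215+152/5)],0).round().tolist())
print('L sole topL',world('top',[(157,211.5)],115).round().tolist())
print('L sole bot',world('scene',[(313,179.4),(331.2,164.4)],0).round().tolist())
print('L sole top -y',world('scene',[(312,159)],115).round().tolist())
to(0,0,0,0)
"
```

```text
R sole top [[583.0, -149.0, 115.0], [592.0, -270.0, 115.0]]
R sole bot [[596.0, -266.0, 0.0], [592.0, -158.0, 0.0]]
L sole topL [[587.0, 310.0, 115.0]]
L sole bot [[578.0, 193.0, 0.0], [595.0, 299.0, 0.0]]
L sole top -y [[566.0, 189.0, 115.0]]
t 16.45 pos [431.7 103.  210.9] yaw -0.105 tilt 0.002 F [ 0.4  0.7 -0.1] | shift [ 418.9 -147.7  210.2] turn -0.105
```

Both boxes lie tipped, and the left one shows the stamp (ring and bar at about (570,55) in the composite); the right sole is plain. Next I'll push the left box about 215 mm with shut fingers, held low.

```bash
python3 -m jog '[[[0,40,0],-0.015],[[0,40,0],0],[[0,40,0],0],[[0,40,0],0],[[0,0,0],0]]' 0 30| grep -E "eef|width"; python3 -c "
from h import *
to(440,262,47,-.09)"
```

```text
eef_pos: [447.5, 266.3, 208.4]
width: 0.141
t 16.95 pos [447.5 266.3 208.4] yaw -0.087 tilt 0.002 F [-0.3 -0.  -0.9] | shift [  6.8  -4.8 161.4] turn 0.003
```

```bash
python3 -m jog '[[[7,-5,40],0],[[0,0,40],0],[[0,0,40],0],[[0,0,41],0],[[0,0,0],0]]' | grep -E "eef|width|contact_f"; python3 -m jog '[[[-8,0,0],0],[[-8,0,0],0],[[0,0,0],0]]' | grep -E "eef|width|contact_f";for i in 1 2 3 4 5; do python3 -m jog '[[[-4,0,0],0],[[0,0,0],0]]' | grep -E "eef|contact_f"; done
```

```text
eef_pos: [436.3, 254.9, 43.7]
contact_force: [-0.3, -0.7, -0.6]
width: 0.002
eef_pos: [457.8, 257.5, 51.4]
contact_force: [-1.5, 0.1, -0.4]
width: 0.001
eef_pos: [459.9, 256.3, 50.0]
contact_force: [-0.4, 1.2, 0.0]
eef_pos: [463.4, 255.7, 49.4]
contact_force: [-0.0, -0.1, 0.3]
eef_pos: [467.4, 255.3, 49.2]
contact_force: [0.2, 0.6, -0.3]
eef_pos: [471.2, 254.9, 49.1]
contact_force: [-0.1, -0.4, 0.0]
eef_pos: [475.1, 254.5, 49.1]
contact_force: [-0.5, 0.0, -0.3]
```

```bash
python3 -m jog '[[[0,5,2],0],[[0,0,0],0]]' | grep -E "eef|contact_f";for i in 1 2 3; do python3 -m jog '[[[-4,0,0],0],[[0,0,0],0]]' | grep -E "eef|contact_f"; done
```

```text
eef_pos: [475.3, 260.0, 46.8]
contact_force: [-0.2, 0.8, 1.2]
eef_pos: [479.3, 259.2, 47.2]
contact_force: [-3.5, 0.8, 1.2]
eef_pos: [483.5, 258.7, 47.2]
contact_force: [-2.9, 0.9, 1.5]
eef_pos: [487.6, 258.3, 47.2]
contact_force: [-2.3, 0.1, 1.4]
```

```bash
cat >> h.py <<'E'
def blue(im,roi=(150,300,300,335)):
    r0,r1,c0,c1=roi; h=cv2.cvtColor(im[r0:r1,c0:c1],cv2.COLOR_BGR2HSV); m=cv2.inRange(h,(105,150,40),(130,255,255))
    n,l,st,ce=cv2.connectedComponentsWithStats(m); return [(st[i].tolist(),ce[i].round(1).tolist()) for i in range(1,n) if st[i][4]>12]
E
python3 -c "
from h import *
a=cv2.imread('pics/a.png'); b=bot.snapshot('scene'); cv2.imwrite('pics/a2.png',b)
for im in(a,b):
    print(blue(im))
    print(im[165:190:2,313].mean(1).round().tolist(), im[179,300:330:2].mean(1).round().tolist())
"
```

```text
[([11, 0, 15, 11, 58], [17.2, 4.8])]
[27.0, 31.0, 33.0, 47.0, 61.0, 73.0, 11.0, 82.0, 127.0, 125.0, 126.0, 124.0, 124.0] [122.0, 127.0, 126.0, 125.0, 127.0, 112.0, 41.0, 114.0, 127.0, 129.0, 126.0, 127.0, 123.0, 122.0, 124.0]
[([15, 0, 18, 14, 74], [23.0, 6.0])]
[57.0, 41.0, 24.0, 22.0, 13.0, 14.0, 18.0, 17.0, 114.0, 124.0, 120.0, 123.0, 126.0] [124.0, 124.0, 126.0, 126.0, 125.0, 111.0, 24.0, 15.0, 13.0, 125.0, 125.0, 124.0, 125.0, 125.0, 127.0]
```

```bash
python3 -m jog '[[[-5,0,0],0],[[-5,0,0],0],[[-5,0,0],0],[[-5,0,0],0],[[0,0,0],0]]' | grep -E "eef|contact_f"; python3 -c "
from h import *
for f in('pics/a.png','pics/a2.png',None):
    im=cv2.imread(f) if f else bot.snapshot('scene')
    g=im[140:205,290:370].max(2)<60
    n,l,st,ce=cv2.connectedComponentsWithStats((g*255).astype(np.uint8)); 
    print([(st[i].tolist()) for i in range(1,n) if st[i][4]>10], blue(im,(135,205,295,360)))
"
```

```text
eef_pos: [508.3, 256.6, 47.1]
contact_force: [-1.2, 0.2, -0.3]
[[42, 3, 3, 5, 11], [0, 8, 10, 21, 89], [64, 8, 16, 15, 32], [26, 13, 15, 17, 99], [18, 18, 10, 22, 113]] [([16, 0, 29, 26, 139], [30.1, 12.4]), ([60, 10, 5, 14, 43], [62.4, 16.4])]
[[0, 0, 19, 30, 229], [45, 5, 4, 6, 12], [64, 8, 16, 15, 32], [21, 15, 24, 26, 198]] [([35, 0, 10, 6, 30], [40.0, 2.5]), ([20, 8, 23, 21, 107], [31.3, 18.1]), ([60, 10, 5, 14, 43], [62.4, 16.4])]
[[0, 0, 25, 32, 325], [50, 8, 4, 6, 13], [64, 9, 16, 14, 32], [33, 18, 16, 17, 96], [25, 24, 12, 20, 113]] [([36, 0, 9, 6, 27], [40.3, 2.3]), ([25, 11, 23, 24, 114], [35.6, 21.2]), ([60, 10, 5, 14, 43], [62.4, 16.4])]
```

```bash
for i in 1 2 3 4 5 6; do python3 -m jog '[[[-6,0,0],0],[[-6,0,0],0],[[-6,0,0],0],[[-6,0,0],0],[[0,0,0],0]]' | grep -E "eef|contact_f"; done; python3 -c "
from h import *
to(0,0,0,-.089)
im=bot.snapshot('scene'); b=bot.snapshot('top')
r=lambda im,k: cv2.resize(im,None,fx=k,fy=k,interpolation=cv2.INTER_CUBIC)
cv2.imwrite('pics/s5.png',np.vstack([r(im[160:235,320:420],4*2)[:360], ])[:, :800]) if 0 else cv2.imwrite('pics/s5.png',np.hstack([r(im[150:250,320:420],4),r(b[130:230,140:240],4)]))
"
```

```text
eef_pos: [532.6, 254.4, 47.1]
contact_force: [-1.0, 1.1, -0.4]
eef_pos: [556.5, 252.2, 47.1]
contact_force: [-1.3, -0.1, -0.1]
eef_pos: [580.4, 250.0, 47.1]
contact_force: [-1.4, -0.4, 0.1]
eef_pos: [604.2, 247.9, 47.0]
contact_force: [0.3, -0.5, -0.7]
eef_pos: [628.1, 245.7, 47.0]
contact_force: [-0.3, 0.1, -0.1]
eef_pos: [652.0, 243.5, 47.0]
contact_force: [-0.3, -0.6, -0.4]
t 23.15 pos [652.  243.5  47. ] yaw -0.091 tilt 0.001 F [-0.3 -0.6 -0.4] | shift [ 627.4 -301.5   46.2] turn -0.002
```

View pics/s5.png

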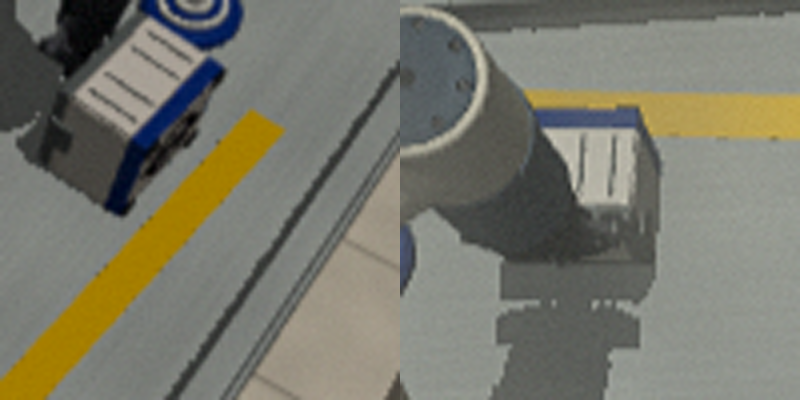

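```bash
python3 -c "
from h import *
f=lambda L:world('scene',[(320+u/4,150+v/4) for u,v in L],0)[:,:2]
n=f([(250,110),(0,378)]);r=f([(285,128),(45,396)]);s=f([(125,213),(220,95)])
print(n.round(),r.round(),s.round())
phi=-.0886;ex=np.array([np.cos(phi),np.sin(phi)])
print('tape x', (n@ex).round(),(r@ex).round(),'sole',(s@ex).round(), 'top-derived line', (np.array([[807.5,361],[740.5,-395]])@ex).round())
t=world('top',[(140+(640-400)/4,130+106/4)],115)[:,:2];print('sole top -y',t.round(),(t@ex).round())
"
```

```text
[[793. 360.]
 [755. -34.]] [[831. 360.]
 [796. -26.]] [[756. 182.]
 [760. 360.]]
tape x [758. 755.] [795. 795.] sole [737. 725.] top-derived line [772. 773.]
sole top -y [[759. 171.]] [741.]
```

```bash
python3 -m jog '[[[-6,0,0],0],[[-6,0,0],0],[[-6,0,0],0],[[-6,0,0],0],[[-6,0,0],0]]' | grep -E "eef|contact_f";python3 -m jog '[[[-5,0,0],0],[[0,0,0],0],[[0,0,0],0]]' | grep -E "eef|contact_f"; python3 -m jog '[[[10,0,0],0],[[25,0,0],0],[[40,0,0],0],[[30,0,-30],0],[[0,0,-40],0]]' | grep -E "eef|contact_f"; python3 -m jog '[[[40,0,-30],0],[[40,0,0],0],[[40,0,0],0],[[40,0,0],0],[[0,0,0],0]]' | grep -E "^t:|eef|contact_f"; python3 -c "
from h import *
b=bot.snapshot('top'); a=bot.snapshot('scene'); cv2.imwrite('pics/fa.png',a);cv2.imwrite('pics/fb.png',b)
h=cv2.cvtColor(b,cv2.COLOR_BGR2HSV); m=cv2.inRange(h,(105,120,40),(130,255,255))[140:190,150:215]
ys,xs=np.nonzero(m)
for x in range(xs.min(),xs.max()+1,4): print(150+x,140+ys[xs==x].min() if (xs==x).any() else None,140+ys[xs==x].max() if (xs==x).any() else None)
y=cv2.inRange(h,(20,120,80),(35,255,255))[130:190]; 
for x in(155,158,200,206,212,240): q=np.nonzero(y[:,x])[0]; print('tape',x,130+q.min(),130+q.max()) if len(q) else None
"
```

```text
eef_pos: [681.1, 240.9, 47.2]
contact_force: [-3.4, 0.7, 3.0]
eef_pos: [686.2, 240.4, 46.8]
contact_force: [-0.7, 0.5, -0.4]
eef_pos: [576.3, 249.1, 115.6]
contact_force: [1.6, 0.1, 0.6]
t: 25.05
eef_pos: [418.7, 264.6, 148.0]
contact_force: [0.2, 0.9, -0.6]
163 153 153
tape 155 153 162
tape 158 153 162
tape 206 154 163
tape 212 154 163
tape 240 154 164
```

```bash
python3 -c "
from h import *
b=cv2.imread('pics/fb.png').astype(int); a=cv2.imread('pics/fa.png').astype(int)
m=(b[:,:,0]-b[:,:,2]>40)
ys,xs=np.nonzero(m[135:185,140:215])
out=[]
for x in range(xs.min(),xs.max()+1):
    q=ys[xs==x]
    if len(q): out.append((140+x,135+q.min(),135+q.max()))
print(out)
L=[o for o in out if o[0]>150]; E=world('top',[(o[0],o[1]-.5) for o in (L[1],L[len(L)//2],L[-2])],115)[:,:2]
ex=np.array([np.cos(-.0886),np.sin(-.0886)]); print(E.round(),(E@ex).round(1),'yaw',-np.arctan2(E[0,0]-E[2,0],E[0,1]-E[2,1]))
c=world('top',[(156,157.5),(210,158.5),(240,159)],0)[:,:2]; print('tape c',(c@ex).round(1))
ms=(a[:,:,0]-a[:,:,2]>40)[140:240,310:420]; n,l,st,ce=cv2.connectedComponentsWithStats((ms*255).astype(np.uint8)); print(st[st[:,4]>10].tolist())
i=[k for k in range(1,n) if st[k,4]>10]
g=(a.max(2)<60)[140:240,310:420]
for r in range(0,100): print(r+140,''.join('B' if ms[r,c] else '#' if g[r,c] else 'y' if a[140+r,310+c,2]-a[140+r,310+c,0]>60 else '.' for c in range(30,85))) if 20<r<75 else None
"
```

```text
[(162, np.int64(149), np.int64(153)), (163, np.int64(149), np.int64(153)), (164, np.int64(150), np.int64(153)), (165, np.int64(150), np.int64(153)), (166, np.int64(150), np.int64(153)), (167, np.int64(150), np.int64(153)), (168, np.int64(150), np.int64(153)), (169, np.int64(150), np.int64(153)), (170, np.int64(150), np.int64(153)), (171, np.int64(150), np.int64(153)), (172, np.int64(150), np.int64(153)), (173, np.int64(150), np.int64(153)), (174, np.int64(150), np.int64(153)), (175, np.int64(150), np.int64(153)), (176, np.int64(150), np.int64(153)), (177, np.int64(150), np.int64(152)), (178, np.int64(150), np.int64(153)), (179, np.int64(153), np.int64(153)), (187, np.int64(150), np.int64(150)), (188, np.int64(150), np.int64(153)), (199, np.int64(152), np.int64(153))]
[[795. 291.]
 [789. 261.]
 [786. 210.]] [765.9 763.1 764.2] yaw -0.10915803461820899
tape c [773.3 773.8 774.2]
[[0, 0, 110, 100, 10671], [12, 0, 14, 2, 22], [45, 3, 26, 19, 143], [51, 6, 15, 9, 33], [49, 28, 23, 24, 129]]
161 .............................BBBB......................
162 ...................................
[... 2440 characters left out ...]
#####..yyyyyyyyyyy.....................#
204 ..............#####...yyyyyyyyyy.....................#.
205 ..............####B##yyyyyyyyyy.....................##.
206 ..............#######yyyyyyyyy......................#..
207 ...............#####yyyyyyyyy......................##..
208 .............yyy###yyyyyyyyy.......................#...
209 .............yyyyyyyyyyyyyyy......................#....
210 ............yyyyyyyyyyyyyyy......................##....
211 ...........yyyyyyyyyyyyyyy.......................#.....
212 ..........yyyyyyyyyyyyyyy..............................
213 .........yyyyyyyyyyyyyyy.......................##......
214 ........yyyyyyyyyyyyyyy.......................##.......
```

```bash
python3 -m jog '[[[-20,0,40],0],[[-20,0,40],0],[[0,0,21],0],[[0,0,0],0]]' | grep -E "eef|contact_f"; python3 -c "
from h import *
to(676,241.5,47,-.09)"
```

```text
eef_pos: [460.9, 258.8, 42.5]
contact_force: [-0.8, -0.3, -0.8]
t 25.55 pos [460.9 258.8  42.5] yaw -0.092 tilt 0.007 F [-0.8 -0.3 -0.8] | shift [-215.8    2.5   -5.5] turn -0.002
```

```bash
python3 -m jog '[[[-40,0,0],0],[[-40,0,0],0],[[-40,0,0],0],[[-40,0,0],0],[[-30,2,0],0]]' | grep -E "eef|contact_f"; python3 -m jog '[[[0,0,0],0]]' | grep -E "eef"; python3 -c "
from h import *
to(694,239.5,47,-.09)"
```

```text
eef_pos: [654.5, 245.0, 48.0]
contact_force: [0.2, -0.1, -0.5]
eef_pos: [655.2, 244.7, 46.7]
t 26.15 pos [655.2 244.7  46.7] yaw -0.093 tilt 0.003 F [-0.1  0.6 -0.6] | shift [-39.1  -1.5  -0.1] turn -0.003
```

```bash
python3 -m jog '[[[-10,-1,0],0],[[-10,0,0],0],[[-7,0,0],0],[[-3,0,0],0],[[-3,0,0],0]]' | grep -E "eef|contact_f";python3 -m jog '[[[-3,0,0],0],[[-3,0,0],0],[[0,0,0],0],[[0,0,0],0]]' | grep -E "eef|contact_f"; python3 -m jog '[[[10,0,0],0],[[25,0,0],0],[[40,0,0],0],[[30,0,-30],0],[[0,0,-40],0]]' | grep -E "eef|contact_f"; python3 -m jog '[[[40,0,-30],0],[[40,0,0],0],[[40,0,0],0],[[40,0,0],0],[[0,0,0],0]]' | grep -E "^t:|eef|contact_f"; python3 -c "
from h import *
b=bot.snapshot('top').astype(int); a=bot.snapshot('scene').astype(int)
m=(b[:,:,0]-b[:,:,2]>40)
for x in (163,168,174): 
  q=np.nonzero(m[135:185,x])[0]; print(x,135+q) if len(q) else None
ms=a[:,:,0]-a[:,:,2]>40; g=a.max(2)<60
for r in range(160,220,2): print(r,''.join('B' if ms[r,c] else '#' if g[r,c] else 'y' if a[r,c,2]-a[r,c,0]>60 else '.' for c in range(340,395)))
g0=cv2.imread('pics/fa.png').astype(int); d=abs(a-g0).max(2)>40; print('change right box', d[215:275,200:280].sum())
"
```

```text
eef_pos: [683.4, 242.0, 46.6]
contact_force: [-0.9, -1.1, 0.6]
eef_pos: [689.3, 241.3, 46.3]
contact_force: [-3.9, -0.0, 3.2]
eef_pos: [580.4, 249.7, 114.3]
contact_force: [2.2, 0.0, 0.2]
t: 28.05
eef_pos: [422.8, 265.2, 146.8]
contact_force: [0.6, 0.3, -0.1]
163 [149 150 151 152]
168 [149 150 151 152]
174 [149 151 152]
160 ..........................BBBBBBBBBB...................
162 ..............................#........................
164 .......................................................
166 .......................................................
168 .......................................................
170 .....................................BBBBB.............
172 ...................................BBBBBBB#............
174 ..................................BBBBBB##.............
176 ...............................BBBBBB...#..............
178 .##...........................BBBBBB.....yyyy..........
180 ####........................BBBBBB.....yyyyyyyyy.......
182 ####......................BBBBBB..##.#.yyyyyyyyyyyy....
184 ###.....................BBBBBB..######yyyyyyyyyyyy....
[... 340 characters left out ...]
yyyyy................
198 ................######.####.yyyyyyyyy..................
200 ................#####.....yyyyyyyyyy...................
202 ...............######...yyyyyyyyyy.....................
204 ...............#####...yyyyyyyyy.....................##
206 ..............########yyyyyyyy......................#..
208 .............yyy####yyyyyyyy.......................#...
210 ............yyyyyyyyyyyyyyy......................##....
212 ..........yyyyyyyyyyyyyyy.......................#......
214 ........yyyyyyyyyyyyyyy.......................##.......
216 .......yyyyyyyyyyyyyy........................#.........
218 .....yyyyyyyyyyyyyy.........................#..........
change right box 0
```

```bash
python3 -c "
from station import bot
print(bot.hand_in())"
```

```text
the job is handed in; nothing more can be done
None
```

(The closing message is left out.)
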